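Lid a phone-parts case and fold its four clips home

ROBOT

A 6-joint arm with a two-finger parallel gripper is mounted at the origin on the work surface. World frame = base frame: x ahead of the robot, y to its left, z up, the work surface at z = 0. Lengths are in m, angles in rad, forces in N, time in s.
With the tool pointing down it reaches from about 0.25 to 0.775 m from the base axis. Payload 4 kg.
Tool frame: the origin (TCP) lies between the finger pads; the fingertips stand 11 mm ahead of it and the grasp point (between the pads) lies 8 mm behind it; z points along the fingers, y is the line along which they close (so a half turn about z gives the same grasp; the last joint's range is limited). The gripper opens to 94 mm and grips with 3 to 60 N. Pads are 16 mm wide; open, the fingers measure 119 mm over their backs; the gripper's body (75 mm by 177 mm) begins 78 mm behind the grasp point.
Start: joints at [1.245, 0.087, 1.371, -0, 1.684, -0.103], TCP at [0.122, 0.536, 0.217] pointing down, gripper open.
Joint ranges: [-3.1, 3.1], [-0.76, 2.03], [0.27, 2.55], [-1.08, 4.22], [0.17, 2.65], [-2.57, 2.57]. Speed limits (rad/s): [2.79, 2.79, 3.14, 3.14, 3.14, 3.14].

INTERFACE

Orientations are given as a unit quaternion [x, y, z, w].
In Python, from workcell import sensors, get_image, env gives the robot as it stands.
- The arm moves only by the shell command python3 -m pendant 'ROWS'. ROWS is a JSON object of lists of equal length, an entry for each row: "fingers": the opening, from 0 (shut) to 1 (fully open); "translation": the shift along the tool's x, y, z in cm, a list of three; "spin": the turn about the tool's z in units of 6 degrees (1.0 is 6 degrees). A call has 1 to 20 rows; each row is the pose to reach, as a shift and turn from the pose commanded when the call began, along the tool's axes at that moment; what a row does not reach only later rows make up. A row lasts 1/12 s, in which the tool goes at most 41.7 mm and 7.16 degrees, less where a joint would pass 70% of its speed; a pose out of reach is approached as far as the arm can. A call with a gripper value outside its range is refused whole. The fingers move at their own pace and stop on an object; the grip force is fixed at half the most. Time passes only in rows, so rows that repeat a pose let the fingers close. It gives the time, the measured TCP pose, the force, the opening and the grip force at its end, in the units of the state.
- sensors.observe(): the state, without advancing time (a new reading comes with each control period).
- get_image(name): name is "side" or "top"; returns a dict with "image" (480x640x3 uint8, red, green, blue), "fx", "fy", "cx", "cy" (pixels), "eye" and "attitude" of the camera in the world. Camera axes: x right, y down, z forward; pixel columns grow to the right and rows downward; lengths in m; the calibration is good to about 2 mm. A picture is of the moment at which its call begins. There is no depth.
- env.finish_job(): hands the job in; it is judged then, once.
The state is a dict: "t": time; "q": joint angles; "joint_vel": joint speeds; "effort": joint torques, N m; "tcp_pos": TCP position; "tool_rot": TCP orientation; "wrist_force": force on the tool from outside, world axes, zero at the start; "wrist_torque": the same for the moment, N m; "opening": finger opening in m; "grip_force": force on a finger pad.
Only numpy, scipy, OpenCV 4.12 (cv2) and the standard library are available. Lean on these libraries where they do the work, as an engineer would, in place of code of your own. Each camera call takes 0.05 s, during which the arm holds its last target. There are 200 camera calls.

TASK

Put the blue lid on the grey parts case, then fold the four orange clips down over its rim one after another and press each fully home, so that they clamp the lid flat on the rim all round. The clips are thin plastic: go gently, never pushing on them or the case with more than about 3.5 kg (35 N), set the lid down without dropping it, and leave everything else on the bench where it is.

Things in the scene. Friction and masses are not known exactly. Their poses are not given: they have to be found in the camera images.
- case: Grey open-topped plastic case with phone frames packed inside, fixed to the bench: 120 (x) by 160 (y) by 60 mm high, walls 4 mm, opening 112 by 152 mm. Origin: centre of its underside; z up. One orange clip is hinged outside the middle of each of its four sides. With the lid home, the lid's underside lies 52 mm above this origin.
- case_mouth (a point): Centre of the case's mouth, at rim height (60 mm). Four black rubber pads on springs (about 0.5 N/mm each) stand inside the corners, at x +-43, y +-63 mm. Their tops reach 2.5 to 4.5 mm (it varies, unseen) above the final height of the lid's underside, so a lid merely laid on floats 1 to 4 mm high and the clips must force it down to the rim.
- lid: Blue lid, about 0.24 kg, right way up on a 30 mm stack of foam sheets. Origin: centre of its underside; z up, x short side, y long side. Upward from the origin: grey plug, 100 by 140 mm for 4 mm, then 104 by 144 mm for 4 mm (4 mm play in the case's opening); blue plate 118 by 158 by 6 mm that meets the rim; in the middle a white grip block. A half turn makes no difference.
- lid_grip (a point): The place to hold the lid: the white grip block, 16 mm (lid's x) by 40 mm (lid's y), from 14 to 44 mm above the lid's origin. This point lies in its middle, 32 mm above that origin. Pinch it across the 16 mm.
- clip_front (a joint): Angle (rad) of the orange clip on the case's -x side: 0 flat over the lid (home), 1.57 upright, at most 1.95, leaning outward. A flap 40 mm long from the hinge axis, 28 mm wide, 4 mm thick (axis in mid-thickness), with a 2 mm nub below, 31 mm from the hinge, that bears on the lid.
- clip_front_hinge (a point): Middle of the hinge axis of the clip on the case's -x side, 8 mm outside that wall, 70 mm above the case's underside. The axis is parallel to the wall; the clip folds inward over the rim.
- clip_front_tip (a point): Middle of the free end of the clip on the case's -x side, 40 mm from its hinge.
- clip_back (a joint): Angle (rad) of the orange clip on the case's +x side: 0 flat over the lid (home), 1.57 upright, at most 1.95, leaning outward. Made like clip_front. All four have stiff hinges (about 0.22 N m of friction, no spring): a clip stays at whatever angle it is left, and holds the lid down just as far as it was pressed.
- clip_back_hinge (a point): Middle of the hinge axis of the clip on the case's +x side, 8 mm outside that wall, 70 mm above the case's underside. The axis is parallel to the wall; the clip folds inward over the rim.
- clip_back_tip (a point): Middle of the free end of the clip on the case's +x side, 40 mm from its hinge.
- clip_left (a joint): Angle (rad) of the orange clip on the case's +y side: 0 flat over the lid (home), 1.57 upright, at most 1.95, leaning outward. Made like clip_front. Folding one takes about 6 N near its tip; squeezing the lid down with it up to about 10 N; then it ends hard against the lid on the rim.
- clip_left_hinge (a point): Middle of the hinge axis of the clip on the case's +y side, 8 mm outside that wall, 70 mm above the case's underside. The axis is parallel to the wall; the clip folds inward over the rim.
- clip_left_tip (a point): Middle of the free end of the clip on the case's +y side, 40 mm from its hinge.
- clip_right (a joint): Angle (rad) of the orange clip on the case's -y side: 0 flat over the lid (home), 1.57 upright, at most 1.95, leaning outward. Made like clip_front. The clips may be closed in any order once the lid is on.
- clip_right_hinge (a point): Middle of the hinge axis of the clip on the case's -y side, 8 mm outside that wall, 70 mm above the case's underside. The axis is parallel to the wall; the clip folds inward over the rim.
- clip_right_tip (a point): Middle of the free end of the clip on the case's -y side, 40 mm from its hinge.
- phone_a: Bystander, to be left alone: phone frame, 72 by 150 by 8 mm. Origin at its underside.
- phone_b: Bystander, to be left alone: phone frame, 72 by 150 by 8 mm. Origin at its underside.
- screwdriver: Bystander, to be left alone: screwdriver. Origin at its underside.
- tape_roll: Bystander, to be left alone: roll of yellow tape, 72 mm across, 22 mm high. Origin at its underside.
- green_bottle: Bystander, to be left alone: green bottle, 62 mm across, 190 mm high. Origin at its underside.
- tool_tin: Bystander, to be left alone: brass-coloured tin of hand tools, 90 mm across, about 200 mm high with its tools. Origin at its underside.
- screw_tray: Bystander, to be left alone: white divided tray, 90 by 130 by 25 mm. Origin at its underside.
Not all that is in view belongs to the job. What is shaped like the lid but black or yellow is not meant.

How it is judged:
By the outcome, as a careful person would: the job done as asked, in the order asked, and still so for the second after the job is handed in, with the robot touching nothing.
It also fails if it takes over 72 s, if anything falls off the work surface, if the arm or the gripper's body presses on something with over 40 N, if the wrist force passes 120 N, or if a joint passes its speed limit or range.

## Working session

There is one attempt and no reset: what is moved stays moved. The work goes in short steps, Python scripts to look and compute and a shell command to move; the robot and the scene stay as the last step left them, time stands still between calls to the robot, and variables do not carry over. Pictures are saved under pics/ and viewed, at most 10 in all, crops included, and the job is handed in when it is done.

```bash
mkdir -p pics; ls
cat > h.py <<'E'
import numpy as np, cv2
from scipy.spatial.transform import Rotation as R
from workcell import sensors, get_image, env
def snap(n):
    d=get_image(n); return d
def rot(d):
    a=np.array(d['attitude'],float); return a if a.shape==(3,3) else R.from_quat(a).as_matrix()
def ray(d,u,v):
    return rot(d)@np.array([(u-d['cx'])/d['fx'],(v-d['cy'])/d['fy'],1.])
def plane(d,u,v,z):
    e=np.array(d['eye']); r=ray(d,u,v); return e+r*(z-e[2])/r[2]
def proj(d,p):
    c=rot(d).T@(np.array(p)-np.array(d['eye'])); return c[0]/c[2]*d['fx']+d['cx'],c[1]/c[2]*d['fy']+d['cy']
E
python3 - <<'E'
from h import *
import pickle
for n in('top','side'):
    d=snap(n); pickle.dump(d,open(n+'0.pkl','wb')); cv2.imwrite(f'pics/{n}0.png',d['image'][:,:,::-1])
    print(n,{k:d[k] for k in d if k!='image'})
print(sensors.observe())
E
```

```text
pics
top {'fx': 436.300454030006, 'fy': 436.300454030006, 'cx': 314.92755587313866, 'cy': 239.33627787494427, 'eye': array([0.44650176, 0.08730059, 1.32673696]), 'attitude': array([ 0.7152492 , -0.69795993,  0.0268229 , -0.0234744 ])}
side {'fx': 476.83853054063127, 'fy': 476.83853054063127, 'cx': 323.2071752355647, 'cy': 236.56868277012748, 'eye': array([0.32298428, 0.80958133, 0.99765571]), 'attitude': array([-0.11895653,  0.93519612, -0.33023126,  0.04695607])}
{'t': 0.1, 'q': array([ 1.24489314e+00,  8.79036869e-02,  1.37207408e+00,  6.81460347e-06,
        1.68363234e+00, -1.03127556e-01]), 'joint_vel': array([-1.77082572e-03, -6.37408688e-04, -2.64434579e-03,  4.55247611e-04,
        6.27030752e-04, -3.21381754e-05]), 'effort': array([ 2.37522923e-03, -3.41250658e+01, -3.03303444e+01,  7.18885101e-02,
        3.03393393e-02, -9.38445123e-05]), 'tcp_pos': array([0.12138021, 0.53595343, 0.2154236 ]), 'tool_rot': array([ 1.11157188e-01,  9.93802325e-01, -9.84889123e-04, -2.18040807e-04]), 'wrist_force': array([0.05506353, 0.34043773, 0.02146463]), 'wrist_torque': array([-0.01030844, -0.0096862 , -0.00019549]), 'grip_force': 0.0, 'opening': 0.09362608234490788}
```

View pics/top0.png

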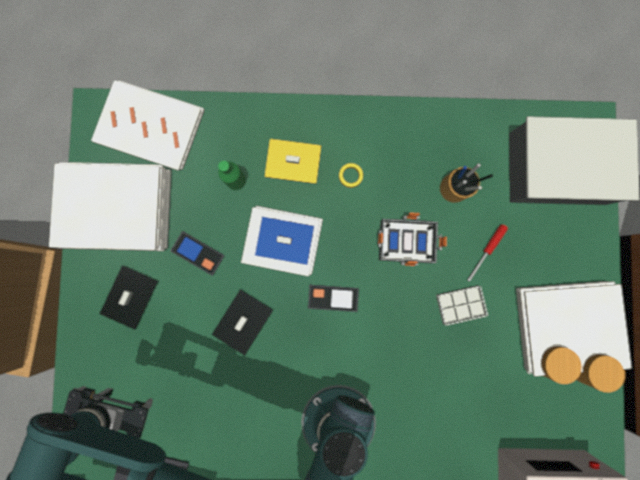

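View pics/side0.png

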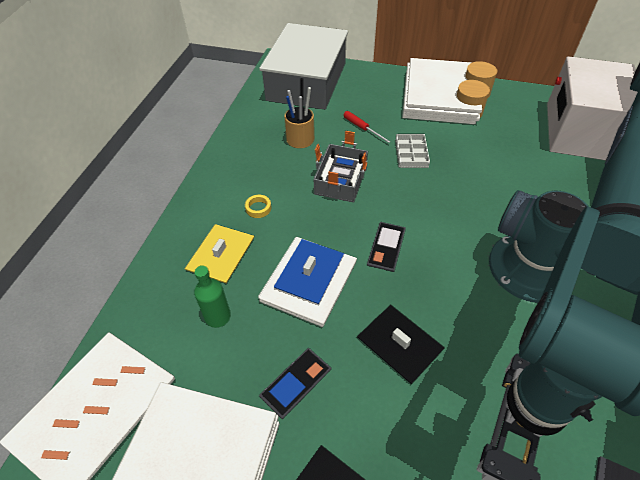

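Top view: blue lid on white foam at (284,240). The look-alikes are the yellow lid (292,160), the black lids (243,322) and (129,298), and a phone with a blue screen (198,252). I choose the blue one with the white grip at (284,240). The case is at (408,240), with clips at about (411,216), (411,263), (381,240) and (443,242).

Run:
```python
from h import *
import pickle
T=pickle.load(open('top0.pkl','rb'));S=pickle.load(open('side0.pkl','rb'))
def rect(d,mask,z,roi):
    m=np.zeros_like(mask);x0,y0,x1,y1=roi;m[y0:y1,x0:x1]=mask[y0:y1,x0:x1]
    c,_=cv2.findContours(m,cv2.RETR_EXTERNAL,cv2.CHAIN_APPROX_NONE);c=max(c,key=cv2.contourArea)
    P=np.array([plane(d,*p[0],z)[:2] for p in c])
    return cv2.minAreaRect((P*1000).astype(np.float32))
for n,d,roi in(('T',T,(235,200,330,280)),('S',S,(255,230,360,330))):
    h=cv2.cvtColor(d['image'],cv2.COLOR_RGB2HSV)
    b=cv2.inRange(h,(100,120,60),(130,255,255)); print(n,'lid',rect(d,b,.044,roi))
h=cv2.cvtColor(T['image'],cv2.COLOR_RGB2HSV)
g=cv2.inRange(h,(0,0,120),(180,80,255)); print('grip T',rect(T,g,.074,(270,228,300,252)))
hs=cv2.cvtColor(S['image'],cv2.COLOR_RGB2HSV)
gs=cv2.inRange(hs,(0,0,120),(180,80,255)); print('grip S',rect(S,gs,.074,(298,250,322,285)))
for n,d,hh,roi in(('T',T,h,(370,205,455,272)),('S',S,hs,(305,125,375,205))):
    o=cv2.inRange(hh,(5,120,100),(18,255,255));m=np.zeros_like(o);x0,y0,x1,y1=roi;m[y0:y1,x0:x1]=o[y0:y1,x0:x1]
    k,l,s,c=cv2.connectedComponentsWithStats(m)
    for i in range(1,k):
        if s[i,4]>6: print(n,s[i],c[i].round(1),plane(d,*c[i],.09).round(3),)
cr=lambda d,x,y,w,k:cv2.resize(d['image'][y:y+w,x:x+w,::-1],None,fx=k,fy=k,interpolation=cv2.INTER_CUBIC)
cv2.imwrite('pics/crop0.png',np.hstack([cr(T,365,195,95,4),cr(S,293,120,95,4)]))
```

```text
T lid ((533.4761962890625, 172.65147399902344), (151.32699584960938, 112.20023345947266), 81.15149688720703)
S lid ((533.7122192382812, 173.27178955078125), (160.15013122558594, 117.34504699707031), 81.26509094238281)
grip T ((533.1846923828125, 171.42227172851562), (20.191743850708008, 40.341796875), 1.4105967283248901)
grip S ((531.4027709960938, 180.9813690185547), (55.06585693359375, 24.105268478393555), 81.20751190185547)
T [407 213  12   6  54] [412.4 215.3] [ 0.61  -0.194  0.09 ]
T [378 233   5  10  34] [380.1 237.8] [ 0.544 -0.103  0.09 ]
T [439 237   8   9  60] [442.9 241.2] [ 0.538 -0.282  0.09 ]
T [406 261  11   5  43] [410.7 262.9] [ 0.475 -0.191  0.09 ]
S [305 125   9  22 174] [308.6 134.7] [ 0.657 -0.263  0.09 ]
S [344 131  11  14 117] [349.  137.2] [ 0.539 -0.281  0.09 ]
S [315 144   7  17  70] [317.6 152.2] [ 0.612 -0.195  0.09 ]
S [362 152   5  18  60] [364.  161.2] [ 0.475 -0.19   0.09 ]
S [328 171  10  14 117] [332.7 177.8] [ 0.544 -0.104  0.09 ]
```

View pics/crop0.png

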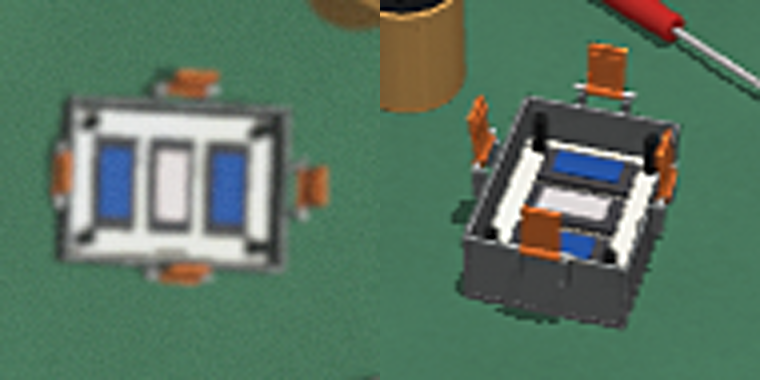

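The case crop shows a grey case with packed frames, four pads and four clips leaning near upright. I'll overlay a predicted rim to verify the case pose.

Run:
```python
from h import *
import pickle
out=[]
c=np.array([.5415,-.1925]);yaw=np.radians(-2.2)
Rz=np.array([[np.cos(yaw),-np.sin(yaw)],[np.sin(yaw),np.cos(yaw)]])
for n,x,y in(('top',365,197),('side',298,122)):
    d=pickle.load(open(n+'0.pkl','rb'))
    w=90;k=4.4 if 0 else 4
    im=cv2.resize(d['image'][y:y+w,x:x+w,::-1],None,fx=k,fy=k,interpolation=cv2.INTER_LINEAR)
    f=lambda p:tuple(int(round(v)) for v in ((np.array(proj(d,p))-[x,y]+.5)*k))
    for hx,hy,z,col in((60,80,60,(0,255,255)),(56,76,60,(0,255,0)),(60,80,0,(255,0,255))):
        q=[f([*(c+Rz@np.array([sx*hx,sy*hy])/1000),z/1000]) for sx,sy in((1,1),(1,-1),(-1,-1),(-1,1))]
        cv2.polylines(im,[np.array(q)],True,col,1)
    for hh,t in(((-68,0),(13,-0)),((68,0),0),((0,88),0),((0,-88),0)):
        cv2.circle(im,f([*(c+Rz@np.array(hh)/1000),.07]),3,(255,255,0),1)
    out.append(im)
cv2.imwrite('pics/ov0.png',np.hstack(out))
```

```text
(no output)
```

View pics/ov0.png

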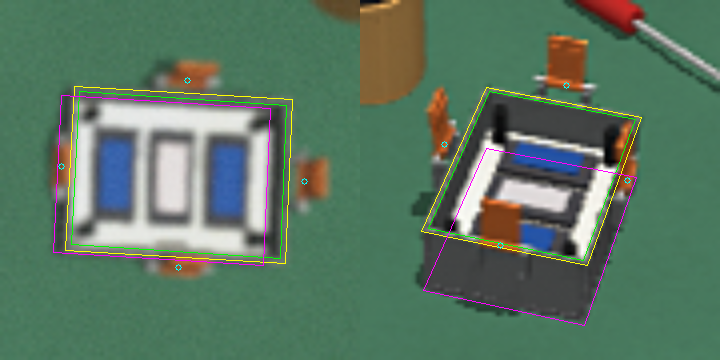

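The overlay fits within about 2 mm in both views: case centre ≈ (0.541, −0.1925), yaw −2.2°. The lid is at (0.5335, 0.173), yaw −8.8°. First move: above the lid.

```bash
cat >> h.py <<'E'
def go(p,yang):
    "print shift (cm, tool axes) and spin from the measured pose to TCP p with tool y at world angle yang (deg)"
    s=sensors.observe();M=R.from_quat(s['tool_rot']).as_matrix()
    d=M.T@(np.array(p)-s['tcp_pos'])*100
    a=np.degrees(np.arctan2(M[1,1],M[0,1]));print('t',round(s['t'],2),'tcp',s['tcp_pos'].round(4),'yang',a.round(2),'tilt',M[:,2].round(3),'F',s['wrist_force'].round(1),'open',round(s['opening'],4),'grip',round(s['grip_force'],1),'q6',s['q'][5].round(2))
    print('shift',d.round(2),'spin',round((((a-yang)+180)%360-180)/6,2))
E
python3 -c "
from h import *
go([.5335,.173,.18],-8.8)"
```

```text
t 0.1 tcp [0.1214 0.536  0.2154] yang 77.24 tilt [-0.001 -0.002 -1.   ] F [0.1 0.3 0. ] open 0.0936 grip 0.0 q6 -0.1
shift [-48.21 -26.29   3.58] spin 14.34
```

```bash
python3 -m pendant '{"fingers":[1,1,1,1,1,1,1,1,1,1,1,1,1,1,1,0.6,0.6,0.6,0.6,0.6],"translation":[[-4,-2.2,0],[-8,-4.4,0],[-12,-6.5,0],[-16,-8.7,0],[-20,-10.9,0],[-24,-13.1,0],[-28,-15.3,0],[-32,-17.5,0],[-36,-19.6,0],[-40,-21.8,0.5],[-43,-23.5,1.5],[-45.5,-24.8,2.5],[-47.2,-25.8,3.2],[-48.2,-26.3,3.6],[-48.2,-26.3,3.6],[-48.2,-26.3,3.6],[-48.2,-26.3,3.6],[-48.2,-26.3,3.6],[-48.2,-26.3,3.6],[-48.2,-26.3,3.6]],"spin":[1,2,3,4,5,6,7,8,9,10,11,12,13,13.7,14.3,14.3,14.3,14.3,14.3,14.3]}'
python3 - <<'E'
from h import *
go([.5335,.173,.060],-8.8)
d=snap('side');x,y=230,130
cv2.imwrite('pics/s1.png',cv2.resize(d['image'][y:y+200,x:x+200,::-1],None,fx=3,fy=3))
E
```

```text
t: 1.77
tcp_pos: [0.5332, 0.174, 0.181]
tool_rot: [0.757, 0.653, 0.0, 0.0]
wrist_force: [0.3, 1.0, 0.3]
opening: 0.0638
grip_force: 0.0
t 1.77 tcp [0.5332 0.174  0.181 ] yang -8.46 tilt [ 0.001  0.    -1.   ] F [0.3 1.  0.3] open 0.0638 grip 0.0 q6 0.36
shift [-0.1   0.03 12.1 ] spin 0.06
```

View pics/s1.png

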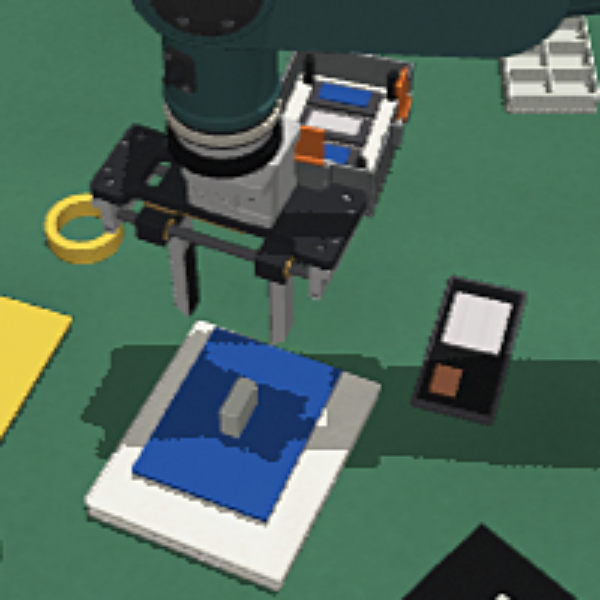

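The fingers straddle the grip block, which is at crop (238,407), along its narrow side. Descend and close.

```bash
python3 -m pendant '{"fingers":[0.6,0.6,0.6,0.6,0.6,0.6,0.6,0.6,0,0,0,0,0,0,0,0,0,0],"translation":[[0,0,2],[0,0,5],[0,0,8],[0,0,10],[0,0,11.3],[-0.1,0,12],[-0.1,0,12],[-0.1,0,12],[-0.1,0,12],[-0.1,0,12],[-0.1,0,12],[-0.1,0,12],[-0.1,0,12],[-0.1,0,12],[-0.1,0,12],[-0.1,0,12],[-0.1,0,12],[-0.1,0,12]],"spin":[0,0,0,0,0,0,0,0,0,0,0,0,0,0,0,0,0,0]}'
python3 -c "
from h import *
go([.5407,-.1925,.19],-2.2)"
```

```text
t: 3.32
tcp_pos: [0.5336, 0.1724, 0.0607]
tool_rot: [0.758, 0.652, 0.0, 0.0]
wrist_force: [0.7, -0.0, 1.0]
opening: 0.0157
grip_force: 30.0
t 3.32 tcp [0.5336 0.1724 0.0607] yang -8.57 tilt [ 0.001  0.    -1.   ] F [ 0.7 -0.   1. ] open 0.0157 grip 30.0 q6 0.36
shift [-35.98   6.15 -12.94] spin -1.06
```

```bash
python3 -m pendant '{"fingers":[0,0,0,0,0,0,0,0],"translation":[[0,0,-1],[0,0,-3],[0,0,-6],[0,0,-9],[0,0,-11.5],[0,0,-12.9],[0,0,-12.9],[0,0,-12.9]],"spin":[0,0,0,0,0,0,0,0]}'
python3 -m pendant '{"fingers":[0,0,0,0,0,0,0,0,0,0,0,0,0,0,0,0,0,0,0,0],"translation":[[-1,0.2,0],[-3,0.5,0],[-5.5,0.9,0],[-8,1.4,0],[-10.5,1.8,0],[-13,2.2,0],[-15.5,2.6,0],[-18,3.1,0],[-20.5,3.5,0],[-23,3.9,0],[-25.5,4.4,0],[-28,4.8,0],[-30.5,5.2,0],[-32.5,5.6,0],[-34.2,5.9,0],[-35.3,6.1,0],[-36,6.15,0],[-36,6.15,0],[-36,6.15,0],[-36,6.15,0]],"spin":[0,0,0,0,0,-0.2,-0.4,-0.6,-0.8,-1,-1.06,-1.06,-1.06,-1.06,-1.06,-1.06,-1.06,-1.06,-1.06,-1.06]}'
python3 - <<'E'
from h import *
import pickle
go([.5407,-.1925,.19],-2.2)
for n in('top','side'): pickle.dump(snap(n),open(n+'1.pkl','wb'))
S=pickle.load(open('side1.pkl','rb'));x,y=270,60
cv2.imwrite('pics/s2.png',cv2.resize(S['image'][y:y+150,x:x+150,::-1],None,fx=4,fy=4,interpolation=cv2.INTER_CUBIC))
for n in('top','side'):
    d=pickle.load(open(n+'1.pkl','rb'));h=cv2.cvtColor(d['image'],cv2.COLOR_RGB2HSV)
    b=cv2.inRange(h,(100,120,60),(130,255,255))
    c,_=cv2.findContours(b,cv2.RETR_EXTERNAL,cv2.CHAIN_APPROX_NONE)
    for k in c:
        if cv2.contourArea(k)>150:
            P=np.array([plane(d,*p[0],.1735)[:2] for p in k]);print(n,cv2.boundingRect(k),cv2.minAreaRect((P*1000).astype(np.float32)))
E
```

```text
t: 3.98
tcp_pos: [0.5334, 0.1725, 0.1899]
tool_rot: [0.758, 0.652, 0.0, 0.0]
wrist_force: [0.4, -0.0, -3.7]
opening: 0.0161
grip_force: 30.0
t: 5.65
tcp_pos: [0.5404, -0.1918, 0.1891]
tool_rot: [0.72, 0.694, 0.0, -0.001]
wrist_force: [-0.9, -0.1, -3.1]
opening: 0.016
grip_force: 30.0
t 5.65 tcp [ 0.5404 -0.1918  0.1891] yang -2.15 tilt [-0.001  0.001 -1.   ] F [-0.9 -0.1 -3.1] open 0.016 grip 30.0 q6 -0.4
shift [-0.07  0.03 -0.09] spin 0.01
top (177, 237, 26, 24) ((495.7434997558594, 413.55096435546875), (56.20306396484375, 46.938270568847656), 61.454063415527344)
top (388, 214, 32, 46) ((541.1398315429688, -147.62399291992188), (79.9485092163086, 120.02589416503906), 84.40226745605469)
side (268, 372, 38, 36) ((473.9554748535156, 517.1824951171875), (51.57618713378906, 42.23799133300781), 60.98664093017578)
side (313, 113, 57, 45) ((540.181884765625, -187.86788940429688), (162.48272705078125, 118.40697479248047), 87.95653533935547)
```

View pics/s2.png

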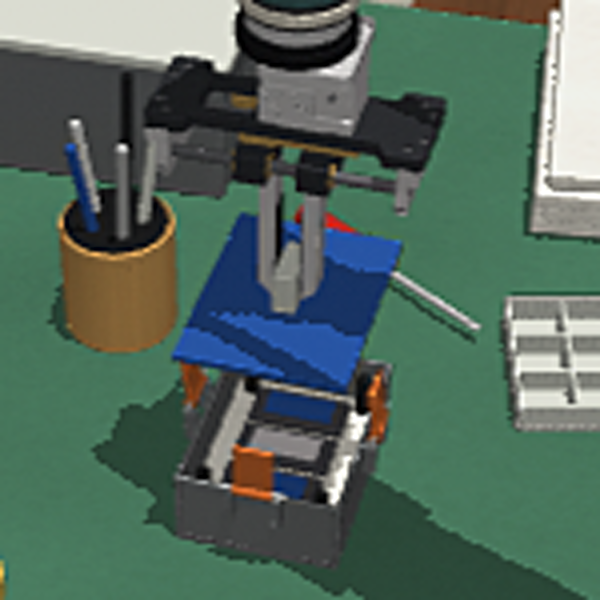

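The lid hangs level, clear of the clips, above the case (corners near crop (245,215) and (345,390)). Shift 2.4 mm toward −y and descend to just above the mouth.

```bash
python3 -m pendant '{"fingers":[0,0,0,0,0,0,0,0,0,0],"translation":[[-0.2,0,0.5],[-0.24,0,1.5],[-0.24,0,3],[-0.24,0,4.5],[-0.24,0,6],[-0.24,0,7.5],[-0.24,0,8.4],[-0.24,0,8.9],[-0.24,0,8.9],[-0.24,0,8.9]],"spin":[0,0,0,0,0,0,0,0,0,0]}'
python3 - <<'E'
from h import *
go([.5407,-.1942,.0867],-2.2)
d=snap('side');x,y=280,100
cv2.imwrite('pics/s3.png',cv2.resize(d['image'][y:y+120,x:x+120,::-1],None,fx=5,fy=5,interpolation=cv2.INTER_CUBIC))
E
```

```text
t: 6.58
tcp_pos: [0.5406, -0.1951, 0.1006]
tool_rot: [0.721, 0.693, 0.0, 0.0]
wrist_force: [-1.3, 0.7, -2.5]
opening: 0.0159
grip_force: 30.0
t 6.58 tcp [ 0.5406 -0.1951  0.1006] yang -2.2 tilt [ 0.  0. -1.] F [-1.3  0.7 -2.5] open 0.0159 grip 30.0 q6 -0.41
shift [0.09 0.01 1.39] spin 0.0
```

View pics/s3.png

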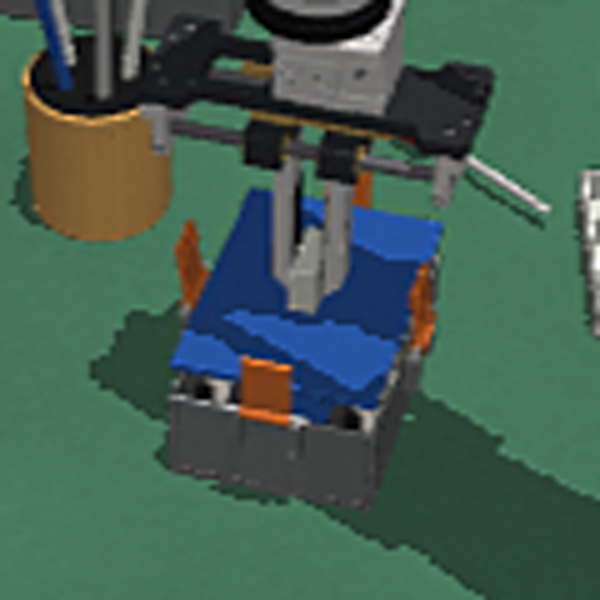

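The lid is poised 10 mm above the mouth, inside all four clips and lined up with the walls. Lower it gently.

```bash
python3 -m pendant '{"fingers":[0,0,0,0,0,0,0,0],"translation":[[0.07,0,0.2],[0.07,0,0.4],[0.07,0,0.6],[0.07,0,0.8],[0.07,0,0.95],[0.07,0,1.1],[0.07,0,1.1],[0.07,0,1.1]],"spin":[0,0,0,0,0,0,0,0]}'
python3 -m pendant '{"fingers":[0,0,0,0],"translation":[[0,0,0.1],[0,0,0.2],[0,0,0.2],[0,0,0.2]],"spin":[0,0,0,0]}'
```

```text
t: 7.3
tcp_pos: [0.5404, -0.1944, 0.0893]
tool_rot: [0.721, 0.693, -0.0, -0.0]
wrist_force: [0.1, 1.4, -2.3]
opening: 0.0158
grip_force: 30.0
t: 7.63
tcp_pos: [0.5405, -0.1944, 0.0874]
tool_rot: [0.721, 0.693, 0.0, -0.0]
wrist_force: [0.3, 0.2, -3.5]
opening: 0.0156
grip_force: 30.0
```

```bash
python3 -m pendant '{"fingers":[0,0,0,0],"translation":[[0,0,0.08],[0,0,0.15],[0,0,0.15],[0,0,0.15]],"spin":[0,0,0,0]}'
python3 -m pendant '{"fingers":[0,0,0,0],"translation":[[0,0,0.05],[0,0,0.1],[0,0,0.1],[0,0,0.1]],"spin":[0,0,0,0]}'
```

```text
t: 7.97
tcp_pos: [0.5406, -0.1944, 0.0862]
tool_rot: [0.721, 0.693, 0.0, 0.0]
wrist_force: [-0.1, 0.6, -1.9]
opening: 0.0157
grip_force: 30.0
t: 8.3
tcp_pos: [0.5406, -0.1945, 0.0853]
tool_rot: [0.721, 0.693, 0.0, 0.0]
wrist_force: [-0.8, -0.2, -1.3]
opening: 0.0158
grip_force: 30.0
```

Contact with the pads is beginning. Seat it a touch more, release with a small opening, and rise.

```bash
python3 -m pendant '{"fingers":[0,0,0,0.12,0.2,0.26,0.32,0.34,0.34,0.34,0.34,0.34,0.34,0.34],"translation":[[0,0,0.06],[0,0,0.12],[0,0,0.12],[0,0,0.12],[0,0,0.12],[0,0,0.12],[0,0,0.12],[0,0,0.12],[0,0,0.12],[0,0,-0.8],[0,0,-3],[0,0,-5],[0,0,-6.5],[0,0,-6.5]],"spin":[0,0,0,0,0,0,0,0,0,0,0,0,0,0]}'
cat >> h.py <<'E'
C=np.array([.5407,-.1925]);Y=np.radians(-2.2);RC=np.array([[np.cos(Y),-np.sin(Y)],[np.sin(Y),np.cos(Y)]])
def casepos():
    s=sensors.observe();p=RC.T@(s['tcp_pos'][:2]-C)*100;print('t',round(s['t'],2),'TCP in case frame cm x,y,z',p.round(2),(s['tcp_pos'][2]*100).round(2),'F',s['wrist_force'].round(1));return [*p,s['tcp_pos'][2]*100]
E
python3 - <<'E'
from h import *
import pickle
casepos();go([.5407,-.1925,.15],-2.2)
T=pickle.load(open('top0.pkl','rb'))
print('tin', plane(T,457,192,.0),plane(T,463,180,.1))
d=snap('side');x,y=280,100
cv2.imwrite('pics/s4.png',cv2.resize(d['image'][y:y+120,x:x+120,::-1],None,fx=5,fy=5,interpolation=cv2.INTER_CUBIC))
E
```

```text
t: 9.47
tcp_pos: [0.5427, -0.1954, 0.1551]
tool_rot: [0.721, 0.693, 0.002, 0.004]
wrist_force: [0.9, -0.3, 1.0]
opening: 0.0317
grip_force: 0.0
t 9.47 TCP in case frame cm x,y,z [ 0.21 -0.28] 15.51 F [ 0.9 -0.3  1. ]
t 9.47 tcp [ 0.5427 -0.1954  0.1551] yang -2.2 tilt [ 0.008 -0.004 -1.   ] F [ 0.9 -0.3  1. ] open 0.0317 grip 0.0 q6 -0.41
shift [ 0.29 -0.22  0.51] spin -0.0
tin [ 0.69793863 -0.35147012  0.        ] [ 0.71400703 -0.33549836  0.1       ]
```

View pics/s4.png

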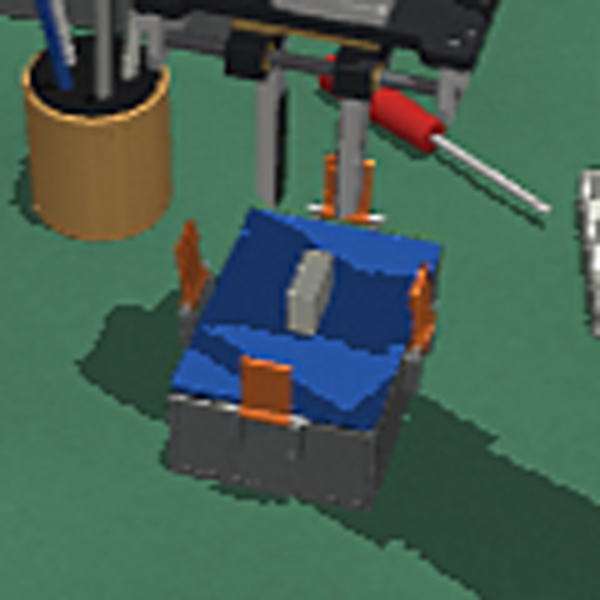

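The lid lies evenly in the case with all clips clear. Shut the fingers and go outside the front (−x) clip.

```bash
python3 -m pendant '{"fingers":[0,0,0,0,0,0,0,0,0,0,0,0],"translation":[[0.3,-2,0],[0.3,-5,0],[0.3,-8,0],[0.3,-10,0],[0.3,-10.5,0.5],[0.3,-10.5,2],[0.3,-10.5,3.5],[0.3,-10.5,4],[0.3,-10.5,4],[0.3,-10.5,4],[0.3,-10.5,4],[0.3,-10.5,4]],"spin":[0,0,0,0,0,0,0,0,0,0,0,0]}'
python3 -c "
from h import *
casepos();go([.5407,-.1925,.15],-2.2)"
```

```text
t: 10.52
tcp_pos: [0.4365, -0.1877, 0.1108]
tool_rot: [0.721, 0.693, 0.0, 0.001]
wrist_force: [0.2, -0.1, -1.0]
opening: 0.0002
grip_force: 0.0
t 10.52 TCP in case frame cm x,y,z [-10.44   0.08] 11.08 F [ 0.2 -0.1 -1. ]
t 10.52 tcp [ 0.4365 -0.1877  0.1108] yang -2.2 tilt [ 0.001 -0.001 -1.   ] F [ 0.2 -0.1 -1. ] open 0.0002 grip 0.0 q6 -0.49
shift [-0.08 10.44 -3.91] spin 0.0
```

```bash
python3 -m pendant '{"fingers":[0,0,0,0,0,0,0,0,0,0,0,0,0,0,0,0,0,0],"translation":[[0,0.3,0],[0,0.6,0],[0,0.9,0],[0,1.2,0],[0,1.5,0],[0,1.8,0],[0,2.1,0],[0,2.4,0],[0,2.7,0],[0,3.0,0],[0,3.3,0],[0,3.6,0],[0,3.87,0.02],[0,4.1,0.18],[0,4.35,0.33],[0,4.58,0.5],[0,4.58,0.5],[0,4.58,0.5]],"spin":[0,0,0,0,0,0,0,0,0,0,0,0,0,0,0,0,0,0]}'
python3 -c "
from h import *
casepos()"
python3 -m pendant '{"fingers":[0,0,0,0,0,0,0,0,0],"translation":[[0,0.2,0.2],[0,0.4,0.45],[0,0.57,0.66],[0,0.7,0.9],[0,0.84,1.16],[0,0.95,1.4],[0,1.02,1.65],[0,1.02,1.65],[0,1.02,1.65]],"spin":[0,0,0,0,0,0,0,0,0]}'
python3 -c "
from h import *
casepos()"
```

```text
t: 12.02
tcp_pos: [0.4808, -0.189, 0.1047]
tool_rot: [0.721, 0.693, -0.001, -0.001]
wrist_force: [-4.6, 0.7, 1.3]
opening: 0.0005
grip_force: 2.4
t 12.02 TCP in case frame cm x,y,z [-6.    0.12] 10.47 F [-4.6  0.7  1.3]
t: 12.77
tcp_pos: [0.4939, -0.1895, 0.0903]
tool_rot: [0.72, 0.693, 0.002, 0.002]
wrist_force: [-0.4, 1.5, 6.8]
opening: 0.0003
grip_force: 3.3
t 12.77 TCP in case frame cm x,y,z [-4.69  0.12] 9.03 F [-0.4  1.5  6.8]
```

```bash
python3 -m pendant '{"fingers":[0,0,0,0,0,0],"translation":[[0,0.1,0.15],[0,0.15,0.3],[0,0.2,0.45],[0,0.2,0.6],[0,0.2,0.6],[0,0.2,0.6]],"spin":[0,0,0,0,0,0]}'
python3 -m pendant '{"fingers":[0,0,0,0],"translation":[[0,0,0.05],[0,0,0.1],[0,0,0.1],[0,0,0.1]],"spin":[0,0,0,0]}'
```

```text
t: 13.27
tcp_pos: [0.4955, -0.1896, 0.0844]
tool_rot: [0.72, 0.693, 0.002, 0.002]
wrist_force: [-3.2, 2.2, 7.8]
opening: -0.0001
grip_force: 3.9
t: 13.6
tcp_pos: [0.4955, -0.1896, 0.0839]
tool_rot: [0.72, 0.693, 0.002, 0.002]
wrist_force: [-3.5, 3.3, 11.5]
opening: 0.0005
grip_force: 4.9
```

```bash
python3 -m pendant '{"fingers":[0,0,0,0],"translation":[[0,0,0.04],[0,0,0.08],[0,0,0.08],[0,0,0.08]],"spin":[0,0,0,0]}'
python3 -m pendant '{"fingers":[0,0,0,0],"translation":[[0,0,0.04],[0,0,0.08],[0,0,0.08],[0,0,0.08]],"spin":[0,0,0,0]}'
```

```text
t: 13.93
tcp_pos: [0.4956, -0.1896, 0.0835]
tool_rot: [0.72, 0.693, 0.002, 0.002]
wrist_force: [-3.7, 1.6, 12.2]
opening: 0.0006
grip_force: 5.6
t: 14.27
tcp_pos: [0.4956, -0.1896, 0.0834]
tool_rot: [0.72, 0.693, 0.002, 0.002]
wrist_force: [-4.4, 2.9, 14.2]
opening: 0.0001
grip_force: 6.9
```

```bash
python3 -m pendant '{"fingers":[0,0,0,0,0],"translation":[[0,0,0.06],[0,0,0.12],[0,0,0.18],[0,0,0.18],[0,0,0.18]],"spin":[0,0,0,0,0]}'
```

```text
t: 14.68
tcp_pos: [0.4957, -0.1896, 0.0832]
tool_rot: [0.72, 0.694, 0.002, 0.002]
wrist_force: [-7.8, 4.4, 20.4]
opening: 0.0002
grip_force: 10.1
```

Front clip is at a hard stop at the expected height (TCP 83 mm, 20 N). Next, the back clip.

```bash
python3 -m pendant '{"fingers":[0,0,0,0,0,0,0,0,0,0,0,0,0,0,0],"translation":[[0,0,-1],[0,0,-3.5],[0,0,-6.5],[0,1,-7.7],[0,4,-7.7],[0,7.5,-7.7],[0,11,-7.7],[0,14,-7.7],[0,14.9,-7.2],[0,14.9,-5.5],[0,14.9,-3.8],[0,14.9,-3.2],[0,14.9,-3.2],[0,14.9,-3.2],[0,14.9,-3.2]],"spin":[0,0,0,0,0,0,0,0,0,0,0,0,0,0,0]}'
python3 -c "
from h import *
casepos()"
```

```text
t: 15.93
tcp_pos: [0.6429, -0.1957, 0.1114]
tool_rot: [0.721, 0.693, 0.001, 0.001]
wrist_force: [0.1, 0.1, 0.2]
opening: 0.001
grip_force: 0.0
t 15.93 TCP in case frame cm x,y,z [10.23  0.08] 11.14 F [0.1 0.1 0.2]
```

```bash
python3 -m pendant '{"fingers":[0,0,0,0,0,0,0,0,0,0,0,0,0,0,0,0,0],"translation":[[0,-0.3,0],[0,-0.6,0],[0,-0.9,0],[0,-1.2,0],[0,-1.5,0],[0,-1.8,0],[0,-2.1,0],[0,-2.4,0],[0,-2.7,0],[0,-3.0,0],[0,-3.3,0],[0,-3.66,0.07],[0,-3.9,0.23],[0,-4.15,0.38],[0,-4.37,0.55],[0,-4.37,0.55],[0,-4.37,0.55]],"spin":[0,0,0,0,0,0,0,0,0,0,0,0,0,0,0,0,0]}'
python3 -m pendant '{"fingers":[0,0,0,0,0,0,0,0,0],"translation":[[0,-0.2,0.2],[0,-0.4,0.45],[0,-0.57,0.66],[0,-0.7,0.9],[0,-0.84,1.16],[0,-0.95,1.4],[0,-1.02,1.65],[0,-1.02,1.65],[0,-1.02,1.65]],"spin":[0,0,0,0,0,0,0,0,0]}'
python3 -c "
from h import *
casepos()"
```

```text
t: 17.35
tcp_pos: [0.5994, -0.1939, 0.1065]
tool_rot: [0.721, 0.693, 0.001, 0.001]
wrist_force: [1.4, 0.9, 6.7]
opening: 0.0004
grip_force: 2.8
t: 18.1
tcp_pos: [0.5878, -0.1938, 0.0904]
tool_rot: [0.721, 0.693, -0.001, 0.0]
wrist_force: [-2.6, 0.6, 9.6]
opening: 0.0007
grip_force: 4.2
t 18.1 TCP in case frame cm x,y,z [4.71 0.06] 9.04 F [-2.6  0.6  9.6]
```

```bash
python3 -m pendant '{"fingers":[0,0,0,0,0,0],"translation":[[0,-0.1,0.15],[0,-0.15,0.3],[0,-0.2,0.45],[0,-0.2,0.6],[0,-0.2,0.65],[0,-0.2,0.65]],"spin":[0,0,0,0,0,0]}'
python3 -m pendant '{"fingers":[0,0,0,0,0],"translation":[[0,0,0.05],[0,0,0.1],[0,0,0.15],[0,0,0.15],[0,0,0.15]],"spin":[0,0,0,0,0]}'
```

```text
t: 18.6
tcp_pos: [0.5861, -0.1937, 0.0839]
tool_rot: [0.721, 0.693, -0.0, 0.001]
wrist_force: [-1.2, -0.3, 9.3]
opening: 0.0002
grip_force: 4.5
t: 19.02
tcp_pos: [0.5861, -0.1937, 0.0833]
tool_rot: [0.721, 0.693, -0.0, 0.001]
wrist_force: [-3.6, 1.1, 11.5]
opening: 0.0006
grip_force: 6.0
```

```bash
python3 -m pendant '{"fingers":[0,0,0,0,0],"translation":[[0,0,0.05],[0,0,0.1],[0,0,0.1],[0,0,0.1],[0,0,0.1]],"spin":[0,0,0,0,0]}'
```

```text
t: 19.43
tcp_pos: [0.5861, -0.1937, 0.0832]
tool_rot: [0.721, 0.693, -0.0, 0.001]
wrist_force: [-4.2, 1.4, 14.6]
opening: 0.0004
grip_force: 7.5
```

```bash
python3 -m pendant '{"fingers":[0,0,0,0,0],"translation":[[0,0,0.06],[0,0,0.12],[0,0,0.18],[0,0,0.18],[0,0,0.18]],"spin":[0,0,0,0,0]}'
python3 -m pendant '{"fingers":[0,0,0,0,0,0,0,0,0,0,0,0,0,0,0],"translation":[[0,0,-1],[0,0,-3.5],[0,0,-6.5],[1,-0.4,-7.7],[3.5,-1.4,-7.7],[6.5,-2.6,-7.7],[9.5,-3.7,-7.7],[11.5,-4.4,-7.7],[12,-4.5,-7.2],[12,-4.5,-5.5],[12,-4.5,-3.8],[12,-4.5,-3.2],[12,-4.5,-3.2],[12,-4.5,-3.2],[12,-4.5,-3.2]],"spin":[0,0,0,0,0,0,0,0,0,0,0,0,0,0,0]}'
python3 -c "
from h import *
casepos()"
```

```text
t: 19.85
tcp_pos: [0.5862, -0.1938, 0.0831]
tool_rot: [0.721, 0.693, -0.0, 0.001]
wrist_force: [-6.4, 1.5, 20.5]
opening: 0.0005
grip_force: 10.3
t: 21.1
tcp_pos: [0.5467, -0.072, 0.11]
tool_rot: [0.721, 0.693, 0.0, 0.0]
wrist_force: [-1.0, -0.4, 0.7]
opening: 0.0004
grip_force: 0.0
t 21.1 TCP in case frame cm x,y,z [ 0.14 12.07] 11.0 F [-1.  -0.4  0.7]
```

```bash
python3 -m pendant '{"fingers":[0,0,0,0,0,0,0,0,0,0,0,0,0,0,0,0,0,0],"translation":[[-0.3,-0.1,0],[-0.6,-0.1,0],[-0.9,-0.1,0],[-1.2,-0.1,0],[-1.5,-0.1,0],[-1.8,-0.1,0],[-2.1,-0.1,0],[-2.4,-0.1,0],[-2.7,-0.1,0],[-3.0,-0.1,0],[-3.3,-0.1,0],[-3.6,-0.1,0],[-3.95,-0.1,0],[-4.2,-0.1,0.12],[-4.43,-0.1,0.28],[-4.66,-0.1,0.43],[-4.66,-0.1,0.43],[-4.66,-0.1,0.43]],"spin":[0,0,0,0,0,0,0,0,0,0,0,0,0,0,0,0,0,0]}'
python3 -m pendant '{"fingers":[0,0,0,0,0,0,0,0,0],"translation":[[-0.2,0,0.2],[-0.4,0,0.45],[-0.57,0,0.66],[-0.7,0,0.9],[-0.84,0,1.16],[-0.95,0,1.4],[-1.02,0,1.65],[-1.02,0,1.65],[-1.02,0,1.65]],"spin":[0,0,0,0,0,0,0,0,0]}'
python3 -c "
from h import *
casepos()"
```

```text
t: 22.6
tcp_pos: [0.5435, -0.1149, 0.1045]
tool_rot: [0.72, 0.694, 0.002, -0.003]
wrist_force: [0.8, 6.7, 0.1]
opening: 0.0003
grip_force: 2.9
t: 23.35
tcp_pos: [0.5435, -0.1267, 0.0892]
tool_rot: [0.72, 0.694, 0.001, -0.001]
wrist_force: [-0.7, 4.4, 4.3]
opening: 0.0005
grip_force: 2.3
t 23.35 TCP in case frame cm x,y,z [0.03 6.59] 8.92 F [-0.7  4.4  4.3]
```

```bash
python3 -m pendant '{"fingers":[0,0,0,0,0,0],"translation":[[-0.1,0,0.15],[-0.15,0,0.3],[-0.2,0,0.45],[-0.2,0,0.6],[-0.2,0,0.65],[-0.2,0,0.65]],"spin":[0,0,0,0,0,0]}'
python3 -m pendant '{"fingers":[0,0,0,0,0],"translation":[[0,0,0.05],[0,0,0.1],[0,0,0.15],[0,0,0.15],[0,0,0.15]],"spin":[0,0,0,0,0]}'
```

```text
t: 23.85
tcp_pos: [0.5437, -0.1293, 0.0834]
tool_rot: [0.72, 0.694, 0.001, -0.0]
wrist_force: [-1.5, 4.8, 4.7]
opening: 0.0004
grip_force: 2.9
t: 24.27
tcp_pos: [0.5438, -0.1293, 0.0833]
tool_rot: [0.72, 0.694, 0.001, 0.0]
wrist_force: [-2.9, 5.6, 11.8]
opening: 0.0004
grip_force: 5.4
```

```bash
python3 -m pendant '{"fingers":[0,0,0,0,0],"translation":[[0,0,0.08],[0,0,0.16],[0,0,0.26],[0,0,0.26],[0,0,0.26]],"spin":[0,0,0,0,0]}'
python3 -m pendant '{"fingers":[0,0,0,0,0,0,0,0,0,0,0,0,0,0,0,0],"translation":[[0,0,-1],[0,0,-3.5],[0,0,-6.5],[-1,0,-7.7],[-4,0,-7.7],[-7.5,0,-7.7],[-11,0,-7.7],[-14.5,0,-7.7],[-17,0,-7.7],[-18.3,0,-7.2],[-18.3,0,-5.5],[-18.3,0,-3.8],[-18.3,0,-3.2],[-18.3,0,-3.2],[-18.3,0,-3.2],[-18.3,0,-3.2]],"spin":[0,0,0,0,0,0,0,0,0,0,0,0,0,0,0,0]}'
python3 -c "
from h import *
casepos()"
```

```text
t: 24.68
tcp_pos: [0.5438, -0.1293, 0.0831]
tool_rot: [0.72, 0.694, 0.002, 0.001]
wrist_force: [-7.5, 6.7, 19.6]
opening: 0.0005
grip_force: 10.0
t: 26.02
tcp_pos: [0.5366, -0.3132, 0.1109]
tool_rot: [0.72, 0.694, 0.0, 0.001]
wrist_force: [-0.3, 0.4, 0.3]
opening: 0.0007
grip_force: 0.0
t 26.02 TCP in case frame cm x,y,z [  0.05 -12.07] 11.09 F [-0.3  0.4  0.3]
```

```bash
python3 -m pendant '{"fingers":[0,0,0,0,0,0,0,0,0,0,0,0,0,0,0,0,0,0],"translation":[[0.3,0,0],[0.6,0,0],[0.9,0,0],[1.2,0,0],[1.5,0,0],[1.8,0,0],[2.1,0,0],[2.4,0,0],[2.7,0,0],[3.0,0,0],[3.3,0,0],[3.6,0,0],[3.95,0,0.05],[4.2,0,0.2],[4.43,0,0.36],[4.66,0,0.5],[4.66,0,0.5],[4.66,0,0.5]],"spin":[0,0,0,0,0,0,0,0,0,0,0,0,0,0,0,0,0,0]}'
python3 -m pendant '{"fingers":[0,0,0,0,0,0,0,0,0],"translation":[[0.2,0,0.2],[0.4,0,0.45],[0.57,0,0.66],[0.7,0,0.9],[0.84,0,1.16],[0.95,0,1.4],[1.02,0,1.65],[1.02,0,1.65],[1.02,0,1.65]],"spin":[0,0,0,0,0,0,0,0,0]}'
python3 -c "
from h import *
casepos()"
```

```text
t: 27.52
tcp_pos: [0.5377, -0.2698, 0.1057]
tool_rot: [0.721, 0.693, -0.002, 0.003]
wrist_force: [-1.6, -7.2, 0.6]
opening: 0.0004
grip_force: 2.8
t: 28.27
tcp_pos: [0.5383, -0.2589, 0.0903]
tool_rot: [0.721, 0.693, -0.001, 0.002]
wrist_force: [-1.7, -5.1, 4.4]
opening: 0.0005
grip_force: 2.7
t 28.27 TCP in case frame cm x,y,z [ 0.02 -6.64] 9.03 F [-1.7 -5.1  4.4]
```

```bash
python3 -m pendant '{"fingers":[0,0,0,0,0,0],"translation":[[0.1,0,0.15],[0.15,0,0.3],[0.2,0,0.45],[0.2,0,0.6],[0.2,0,0.65],[0.2,0,0.65]],"spin":[0,0,0,0,0,0]}'
python3 -m pendant '{"fingers":[0,0,0,0,0],"translation":[[0,0,0.05],[0,0,0.1],[0,0,0.15],[0,0,0.15],[0,0,0.15]],"spin":[0,0,0,0,0]}'
```

```text
t: 28.77
tcp_pos: [0.5387, -0.2569, 0.0842]
tool_rot: [0.721, 0.693, -0.001, 0.003]
wrist_force: [-2.2, -5.6, 5.2]
opening: 0.0009
grip_force: 2.9
t: 29.18
tcp_pos: [0.5388, -0.2568, 0.0833]
tool_rot: [0.721, 0.693, -0.001, 0.003]
wrist_force: [-3.4, -5.2, 7.7]
opening: 0.0006
grip_force: 3.8
```

```bash
python3 -m pendant '{"fingers":[0,0,0,0,0,0],"translation":[[0,0,0.1],[0,0,0.2],[0,0,0.3],[0,0,0.38],[0,0,0.38],[0,0,0.38]],"spin":[0,0,0,0,0,0]}'
python3 -m pendant '{"fingers":[0,0,0,0,0,0,0,0,0,0,0],"translation":[[0,0,-1],[0,0,-3],[1,-0.5,-4.7],[3,-2,-4.7],[5,-3.8,-4.7],[6.4,-4.5,-4.2],[6.4,-4.5,-2.5],[6.4,-4.5,-1.4],[6.4,-4.5,-1.2],[6.4,-4.5,-1.2],[6.4,-4.5,-1.2]],"spin":[0,0,0,0,0,0,0,0,0,0,0]}'
python3 - <<'E'
from h import *
casepos();d=snap('side');x,y=280,100
cv2.imwrite('pics/s5.png',cv2.resize(d['image'][y:y+120,x:x+120,::-1],None,fx=5,fy=5,interpolation=cv2.INTER_CUBIC))
E
```

```text
t: 29.68
tcp_pos: [0.5388, -0.2569, 0.0831]
tool_rot: [0.721, 0.693, -0.001, 0.004]
wrist_force: [-7.7, -2.2, 19.8]
opening: 0.0006
grip_force: 10.0
t: 30.6
tcp_pos: [0.496, -0.1889, 0.0885]
tool_rot: [0.721, 0.693, 0.0, -0.0]
wrist_force: [0.9, -0.6, 1.5]
opening: 0.0006
grip_force: 0.0
t 30.6 TCP in case frame cm x,y,z [-4.48  0.18] 8.85 F [ 0.9 -0.6  1.5]
```

View pics/s5.png

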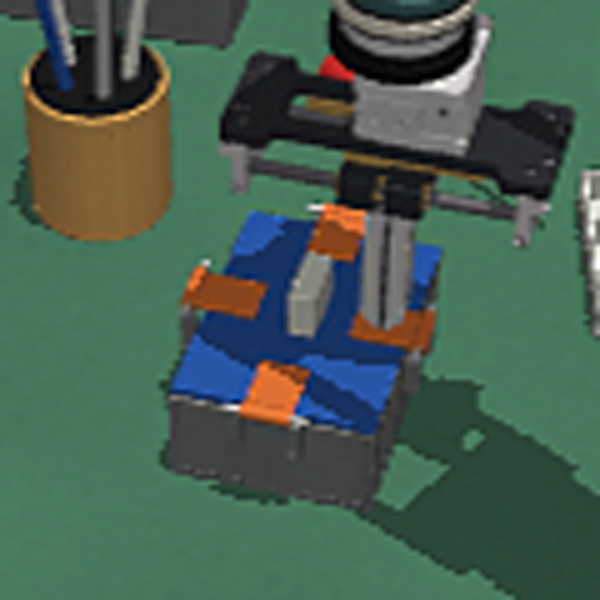

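All four clips lie flat: crop (275,390), (228,290), (340,232) and (395,328). I'll re-press the front and back clips once, since the lid has settled since they were closed.

```bash
python3 -m pendant '{"fingers":[0,0,0,0,0,0,0,0],"translation":[[0,0.1,0.2],[0,0.1,0.4],[0,0.1,0.55],[0,0.1,0.7],[0,0.1,0.85],[0,0.1,1],[0,0.1,1],[0,0.1,1]],"spin":[0,0,0,0,0,0,0,0]}'
python3 -m pendant '{"fingers":[0,0,0,0,0,0,0,0,0,0,0],"translation":[[0,0,-1],[0,0,-3],[0,1,-4.7],[0,4,-4.7],[0,7,-4.7],[0,8.7,-4.2],[0,8.7,-2.5],[0,8.7,-1.4],[0,8.7,-1],[0,8.7,-1],[0,8.7,-1]],"spin":[0,0,0,0,0,0,0,0,0,0,0]}'
python3 -m pendant '{"fingers":[0,0,0,0,0,0,0,0],"translation":[[0,0,0.2],[0,0,0.4],[0,0,0.55],[0,0,0.7],[0,0,0.85],[0,0,1],[0,0,1],[0,0,1]],"spin":[0,0,0,0,0,0,0,0]}'
```

```text
t: 31.32
tcp_pos: [0.4972, -0.1891, 0.0831]
tool_rot: [0.721, 0.693, 0.0, 0.001]
wrist_force: [-6.4, 3.7, 17.5]
opening: 0.0004
grip_force: 8.7
t: 32.23
tcp_pos: [0.5832, -0.192, 0.0884]
tool_rot: [0.721, 0.693, -0.0, -0.0]
wrist_force: [-0.0, 0.1, -0.6]
opening: 0.0006
grip_force: 0.0
t: 32.9
tcp_pos: [0.584, -0.1923, 0.0832]
tool_rot: [0.721, 0.693, 0.0, 0.001]
wrist_force: [-6.0, 2.0, 14.2]
opening: 0.0006
grip_force: 7.1
```

Both clips are hard at 83 mm. Retreat and take a final look.

```bash
python3 -m pendant '{"fingers":[0,0,0,0,0,0,0,0,0,0,0,0,0],"translation":[[0,0,-1],[0,0,-3],[0,0,-6],[0,0,-9],[0,0,-12],[0,-3,-14],[0,-6,-15],[0,-9,-15],[0,-12,-15],[0,-14,-15],[0,-15,-15],[0,-15,-15],[0,-15,-15]],"spin":[0,0,0,0,0,0,0,0,0,0,0,0,0]}'
python3 - <<'E'
from h import *
casepos();d=snap('side')
cv2.imwrite('pics/s6.png',np.hstack([cv2.resize(d['image'][110:210,280:380,::-1],None,fx=4,fy=4,interpolation=cv2.INTER_CUBIC),cv2.resize(d['image'][:,:,::-1],(400,300))[0:300].repeat(1,0) if 0 else cv2.copyMakeBorder(cv2.resize(d['image'][:,:,::-1],(400,300)),0,100,0,0,cv2.BORDER_CONSTANT)]))
E
```

```text
t: 33.98
tcp_pos: [0.4343, -0.1865, 0.2289]
tool_rot: [0.721, 0.693, 0.0, 0.001]
wrist_force: [0.1, -0.5, 0.9]
opening: 0.0002
grip_force: 0.0
t 33.98 TCP in case frame cm x,y,z [-10.66   0.19] 22.89 F [ 0.1 -0.5  0.9]
```

View pics/s6.png

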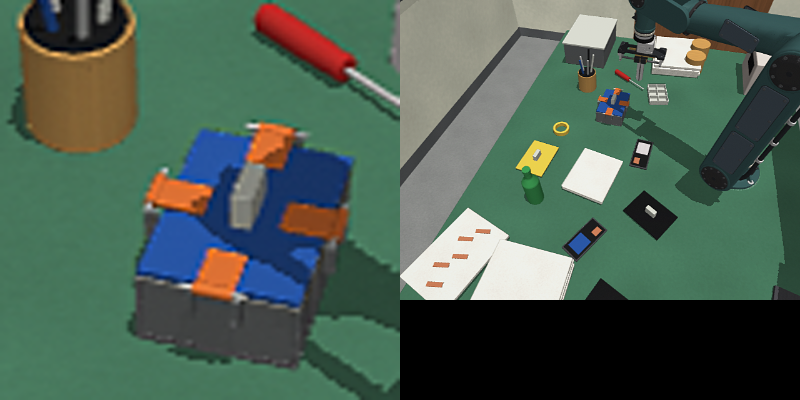

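The lid is flush on the rim with all four clips flat (crop (220,272), (180,193), (270,146), (313,220)), and the other objects look unmoved.

```bash
python3 -c "
from h import *
print(env.finish_job())"
```

```text
the job is handed in; nothing more can be done
None
```

The blue lid is on the case, all four clips are folded down and pressed home (about 20 N vertically at most in the readings), and the job was handed in at about 34 s with nothing else on the bench disturbed; the hand-in returned no verdict.

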